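# Seat a heat-sink plate in its spring-clip bracket

### The arm

A 6-joint arm with a two-finger parallel gripper is mounted at the origin on a cart in front of the work surface, level with it; the furniture and walls round the work are solid. World frame = base frame: x ahead of the robot, y to its left, z up, the work surface at z = 0. Lengths are in m, angles in degrees, forces in N, time in s.
With the tool pointing down it reaches from about 0.35 to 0.875 m from the base axis. Payload 4.2 kg.
Tool frame: the origin (TCP) lies midway between the tips of the shut fingers; the grasp point (between the pads) lies 19 mm behind it; z points along the fingers, y is the line along which they close (so a half turn about z gives the same grasp; the last joint's range is limited). The gripper opens to 87 mm and grips with 3 to 60 N. Pads are 19 mm wide; open, the fingers measure 117 mm over their backs; the gripper's body (75 mm by 190 mm) begins 51 mm behind the grasp point.
Start: joints at [86.837, 22.042, 0.453, 0, -68.411, -14.817], TCP at [0.193, 0.594, 0.223] pointing down, gripper open.
Joint ranges: [-179.83, 179.83], [-69.29, 118.12], [-61.27, 80.66], [-181.25, 117.63], [-171.15, -9.14], [-177.46, 177.46]. Speed limits (degrees/s): [159.86, 159.86, 180, 180, 180, 180].

### API

Orientations are given as a 3x3 rotation matrix whose columns are the frame's x, y, z axes.
In Python, from station import r, cams gives the robot as it stands.
- The arm moves only by the tool play_rows, never from a script. Its argument "commands" is text: rows parted by semicolons, each of 6 numbers parted by spaces: the shift along the world's x, y, z normalised to -1 to 1, where 1 is 30 mm, then the turn, a rotation vector about the world's x, y, z normalised to -1 to 1, where 1 is 0.15 rad. A call has 1 to 20 rows; each row shifts and turns the commanded pose from where the row before left it; what a row does not reach is not made up. A row lasts 1/10 s, in which the tool goes at most 50 mm and 8.59 degrees, less where a joint would pass 70% of its speed; a pose out of reach is approached as far as the arm can. A call with a number of a shift or a turn outside -1 to 1 is refused whole. A call with a gripper value outside its range is refused whole. "grip" is the finger opening in mm, from 0 to 87, set as the call begins (left out, the last holds). The fingers move at their own pace and stop on an object; the grip force is fixed at half the most. Time passes only in rows, so rows that do not move let the fingers close. It gives the time, the measured TCP pose, the force, the opening and the grip force at its end, in the units of the state.
- r.sense(): the state, without advancing time (a new reading comes with each control period).
- cams.capture(name): name is "scene" or "top" or "wrist"; returns (picture, depth): 384x512x3 uint8, blue, green, red; 384x512 float32, m along the optical axis (not along the pixel's ray), 0 where there is no reading.
- cams.camera_info(name): a dict with "mtx" (3x3 intrinsics, pixels), "k1" (the pictures are not rectified: a ray, as slopes to the right and down, at radius r is drawn at 1 + k1 r^2 times it, then the intrinsics apply), "R" (3x3) and "t" (3): a world point X has camera coordinates R X + t. Camera axes: x right, y down, z forward; pixel columns grow to the right and rows downward; lengths in m; the calibration is good to about 2 mm. A picture is of the moment at which its call begins: read the wrist's pose just before it. camera_info takes no time and is no camera call; for the wrist camera it gives the pose at the moment of the call.
- r.finish_job(): hands the job in; it is judged then, once.
The state is a dict: "time_s": time; "joints": joint angles; "joint_velocities": joint speeds; "effort": joint torques, N m; "tcp_pos": TCP position; "ee_rot": TCP orientation; "wrist_force": force on the tool from outside, world axes, zero at the start; "moment": the same for the moment, N m; "gripper_width": opening from 0.0 (shut) to 1.0 (fully open); "gripper_force": force on a finger pad.
Only numpy, scipy, OpenCV 4.12 (cv2) and the standard library are available. Lean on these libraries where they do the work, as an engineer would, in place of code of your own. Each camera call takes 0.05 s, during which the arm holds its last target. There are 200 camera calls.

### The job

Pick up the heat-sink plate and, fins up, slide its two ears down into the slotted posts of the bracket; then press first one end and then the other past its spring clips until both ears snap home and the plate sits flat on the pad. Press only as hard as the clips need and do not jam the ears on the posts: the white pad under the plate is brittle ceramic. Let go, and leave the brush, the cutters and the battery pack where they lie.

Things in the scene. Friction and masses are not known exactly. Their poses are not given: they have to be found in the camera images.
- plate_mid (a point): Centre of the dark finned block in the middle of the heat-sink plate's top, 18 mm above the plate's underside (the plate lies flat on the desk at first, fins up). The block is 24 mm wide (x), 36 mm long (y) and stands from 6 to 32 mm above the underside; grasp it across x. Axes as sink_plate.
- sink_plate: The heat-sink plate, bare aluminium, about 0.14 kg, 44 mm (x) by 100 mm (y) by 6 mm thick, with an ear 17 mm long at each end of y (134 mm over all). Origin: centre of its underside; y runs along the ears, z up out of the fins. It is the same from both ends: either ear may go in either slot.
- ear_a (a point): Middle of the ear at the plate's +y end, 60 mm from the plate's centre, half-way through its 6 mm thickness. The ears are 12 mm wide (x) at the underside and widen to 13.6 mm on top. When home this point is 3 mm above pad_top.
- ear_b (a point): The same point of the ear at the plate's -y end.
- pad_top (a point): Centre of the top face of the white pad in the bracket, always 12 mm above the desk; x across the bracket, y along it, z up. The bracket is screwed down; its grey base is 64 mm (x) by 170 mm (y) by 8 mm. When home, the plate's underside lies on this face, plate_mid is 18 mm straight above this point and the plate's y axis lies along this one (either way round).
- ceramic_pad: The brittle white pad, 44 mm (x) by 96 mm (y) by 2.5 mm (origin on the desk under pad_top, same axes). It cracks if the plate bears on it with over 60 N. The snap of a clip already gives up to 45 N for an instant, so push no harder than about 25 N once an end is home. Push on the plate's bare top between block and post (18 to 50 mm from the middle, 18 mm above the desk when home).
- posts: The two slotted steel posts at the bracket's ends (origin on the desk under pad_top, same axes), from 53 to 75 mm either side of the middle along y, 38 mm high above the desk. Each has an upright slot in its inner side, open at the top: 16 mm wide (x), flared to about 25 mm in the top 7 mm, closed 69 mm from the middle. Ears pressed on the posts with over 40 N count as jammed.
- slot_a (a point): Middle of the mouth of the slot at the bracket's +y end, 62 mm from the middle, at the top of the post. Both sides of each slot are lined with a bowed spring leaf that gives up to 3 mm: 17 mm between the leaves at the mouth, 10 mm at a bulge 20 mm above the desk. Ears touch the leaves 12 mm above home; drag rises from 9 mm and is greatest 2 mm above home, then the ear snaps under the bulge and stays.
- slot_b (a point): The same point of the slot at the -y end. Pushing 38 mm from the middle, one end takes about 12 to 21 N to pass its clips; both at once take 20 to 28 N. Until then friction holds the plate wherever it is let go. Merely going to the seated pose leaves ears 2 to 4 mm proud, as arm and grip give way: push each end in turn until stopped by about 18, then 21 to 23 N, and look how low it came.
- brush_mid (a point): Centre of the small black brush lying on the desk, 105 mm long, 24 mm wide, 9 mm high. To be left alone.
- cutters_mid (a point): Centre of the red-handled flush cutters lying near the front of the desk, 132 mm long, 52 mm wide, 10 mm high. To be left alone.
- battery_mid (a point): Centre of the flat black battery pack lying near the front of the desk, 95 mm long, 42 mm wide, 5 mm high. To be left alone.
Not all that is in view belongs to the job. What is shaped like the sink_plate but yellow is not meant.

How it is judged:
By the outcome, as a careful person would: the job done as asked, in the order asked, and still so for the second after the job is handed in, with the robot touching nothing.
It also fails if it takes over 64 s, if anything falls off the work surface, if the arm or the gripper's body presses on something with over 40 N, if the wrist force passes 120 N, or if a joint passes its speed limit or range.

## Working session

There is one attempt and no reset: what is moved stays moved. The work goes in short steps, Python scripts to look and compute and a tool call to move; the robot and the scene stay as the last step left them, time stands still between calls to the robot, and variables do not carry over. Pictures are saved under pics/ and viewed, at most 10 in all, crops included, and the job is handed in when it is done.

Besides the shell and the picture viewer there is one more tool, called after "Request:" as name(argument=value, ...), one argument or row to a line, values as JSON. play_rows: Moves the arm, as the interface text tells. Scaled input: -1 to 1 covers 30 mm each way for a shift and 0.15 rad each way for a turn. Its arguments: {"type":"object","properties":{"commands":{"type":"string"},"grip":{"type":"number"}},"required":["commands"]}

```bash
ls; mkdir -p pics; cat > h.py <<'E'
import numpy as np, cv2
from station import r, cams
def rays(info, px):
    px=np.atleast_2d(np.float64(px)); m=np.array(info["mtx"]); k=info["k1"]
    d=np.c_[(px[:,0]-m[0,2])/m[0,0],(px[:,1]-m[1,2])/m[1,1]]; u=d.copy()
    for _ in range(20): u=d/(1+k*(u**2).sum(1,keepdims=True))
    return u
def onplane(info,px,z):
    R=np.array(info["R"]);t=np.array(info["t"]).ravel();u=rays(info,px)
    d=np.c_[u,np.ones(len(u))]@R; c=-R.T@t
    return c+d*((z-c[2])/d[:,2])[:,None]
def cloud(info,depth):
    h,w=depth.shape; v,u=np.mgrid[:h,:w]; q=rays(info,np.c_[u.ravel(),v.ravel()])
    R=np.array(info["R"]);t=np.array(info["t"]).ravel()
    X=(np.c_[q,np.ones(len(q))]*depth.reshape(-1,1)-t)@R
    X[depth.ravel()==0]=np.nan
    return X.reshape(h,w,3)
def grab(n):
    i=cams.camera_info(n); p,d=cams.capture(n); return i,p,d
E
python3 - <<'E'
from h import *
for n in("top","scene"):
    i,p,d=grab(n); np.savez(n+"0.npz",p=p,d=d,**{k:np.array(i[k]) for k in("mtx","k1","R","t")})
    cv2.imwrite(f"pics/{n}0.png",p)
    R=np.array(i["R"]);print(n,-R.T@np.array(i["t"]).ravel(),R[2])
print(r.sense())
E
```

```text
pics
top [0.31109277 0.09744862 1.48428061] [ 0.16991292  0.00312035 -0.98545414]
scene [ 0.23323192 -0.64349315  0.68817166] [ 0.32954412  0.72771229 -0.60152763]
{'time_s': 0.1, 'joints': array([ 8.68385463e+01,  2.20864706e+01,  3.89690386e-01, -2.44683316e-02,
       -6.84130992e+01, -1.48155700e+01]), 'joint_velocities': array([-0.02568439, -0.14804877,  0.27632072, -0.01819961,  0.07225799,
        0.03206283]), 'effort': array([-7.05685525e-04, -3.91688776e+01,  1.87934482e+01,  4.23192143e+00,
        1.34741861e-02, -7.14880775e-05]), 'tcp_pos': array([0.19272972, 0.59398442, 0.22158422]), 'ee_rot': array([[ 9.51131765e-01, -3.08784899e-01, -5.02257440e-04],
       [-3.08785289e-01, -9.51129887e-01, -1.89290579e-03],
       [ 1.06788662e-04,  1.95549253e-03, -9.99998082e-01]]), 'wrist_force': array([ 0.19823741, -0.04576116, -0.15462703]), 'moment': array([-0.01601273, -0.044381  , -0.04454551]), 'gripper_force': 0.0, 'gripper_width': 0.9992258004158585}
```

View pics/top0.png

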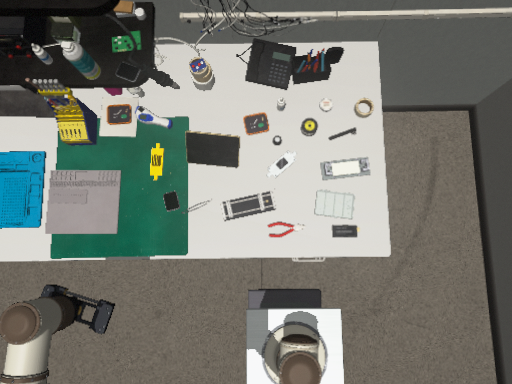

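View pics/scene0.png

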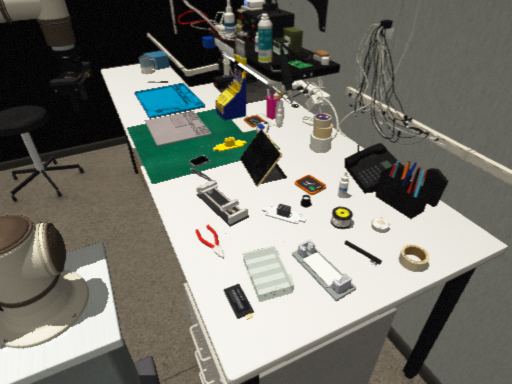

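In the top picture the sink-plate candidates are the aluminium one with the dark block at (281,164) and the yellow one at (157,160), which is the decoy. The bracket candidates are (345,168), which has a white pad, and (248,206), which is dark inside. The white-pad one fits. I'll confirm both in one enlarged crop.

```bash
python3 - <<'E'
from h import *
t=np.load("top0.npz"); s=np.load("scene0.npz")
a=cv2.resize(t["p"][110:250,215:385],None,fx=4,fy=4,interpolation=cv2.INTER_CUBIC)[:, :680]
b=cv2.resize(s["p"][170:310,180:390],None,fx=3,fy=3,interpolation=cv2.INTER_CUBIC)
c=np.zeros((560+0,680,3),np.uint8); c[:]=a
b=cv2.resize(b,(390,260)); 
cv2.imwrite("pics/crop1.png",a)
C=cloud(t,t["d"])
for n,(u,v) in dict(plate=(281,164),br=(345,168),br2=(248,206),brush=(343,133),cut=(285,229),bat=(344,231),yellow=(157,160)).items():
    print(n,onplane(t,(u,v),0.01)[0].round(3),C[v,u].round(3))
E
```

```text
plate [0.644 0.033 0.01 ] [0.639 0.034 0.032]
br [ 0.626 -0.194  0.01 ] [ 0.626 -0.193  0.012]
br2 [0.495 0.151 0.01 ] [0.495 0.151 0.009]
brush [ 0.755 -0.192  0.01 ] [ 0.755 -0.192  0.01 ]
cut [0.413 0.023 0.01 ] [0.414 0.023 0.001]
bat [ 0.404 -0.18   0.01 ] [ 0.404 -0.181  0.006]
yellow [0.664 0.474 0.01 ] [0.66  0.47  0.024]
```

View pics/crop1.png

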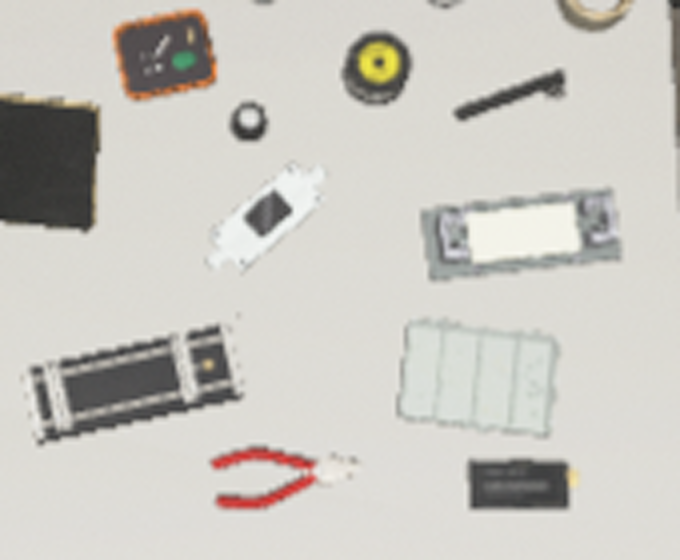

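The crop confirms both: the bare aluminium plate with the dark block is at (268,213), lying diagonally. The bracket with the white pad and posts is at (523,232). Next are coarse poses and a wrist-camera view.

```bash
python3 - <<'E'
from h import *
t=np.load("top0.npz")
f=lambda u,v:(215+u/4,110+v/4)
P=onplane(t,[f(212,262),f(322,172),f(425,242),f(617,226)],0.006); print(P.round(3))
for a,b in((P[0],P[1]),(P[2],P[3])): 
    d=a-b; print((a+b)/2,np.hypot(*d[:2]),np.degrees(np.arctan2(d[1],d[0])))
s=r.sense(); print("tcp yaw of y", np.degrees(np.arctan2(s["ee_rot"][1,1],s["ee_rot"][0,1])))
w=cams.camera_info("wrist"); R=np.array(w["R"]); c=-R.T@np.array(w["t"]).ravel()
E_=s["ee_rot"]; print("cam in tool",E_.T@(c-s["tcp_pos"]), "axes in tool\n",(E_.T@R.T).round(3), w["mtx"],w["k1"])
E
```

```text
[[ 0.603  0.08   0.006]
 [ 0.684 -0.02   0.006]
 [ 0.619 -0.11   0.006]
 [ 0.631 -0.28   0.006]]
[0.64374789 0.02978353 0.006     ] 0.12826488910691855 129.0842261580099
[ 0.62523799 -0.1950633   0.006     ] 0.17094017115292273 94.13458031925222
tcp yaw of y -107.9860537108727
cam in tool [ 0.06981071 -0.00059049 -0.16266391] axes in tool
 [[-0.001 -0.967 -0.255]
 [ 1.    -0.001  0.001]
 [-0.001 -0.255  0.967]] [[288.84082027   0.         254.85477805]
 [  0.         288.84082027 188.95637288]
 [  0.           0.           1.        ]] -0.04080602847105606
```

Request:
play_rows(
  commands="0.75 -0.94 0 0 0 -0.19;0.75 -0.94 0 0 0 -0.19;0.75 -0.94 0 0 0 -0.19;0.75 -0.94 0 0 0 -0.19;0.75 -0.94 0 0 0 -0.19;0.75 -0.94 0 0 0 -0.19;0.75 -0.94 0 0 0 -0.19;0.75 -0.94 0 0 0 -0.19;0.75 -0.94 0 0 0 -0.19;0.75 -0.94 0 0 0 -0.19;0.75 -0.94 0 0 0 -0.19;0.75 -0.94 0 0 0 -0.19;0.75 -0.94 0 0 0 -0.19;0.75 -0.94 0 0 0 -0.19;0.75 -0.94 0 0 0 -0.19;0.75 -0.94 0 0 0 -0.19;0.75 -0.94 0 0 0 -0.19;0.75 -0.94 0 0 0 -0.19;0.75 -0.94 0 0 0 -0.2;0.75 -0.94 0 0 0 -0.2",
)

```text
time_s: 2.1
tcp_pos: [0.6434, 0.0291, 0.222]
ee_rot: [[0.631, -0.776, -0.001], [-0.776, -0.631, -0.0], [-0.001, 0.001, -1.0]]
wrist_force: [0.0, 0.8, -0.3]
gripper_width: 1.001
gripper_force: 0.0
```

Request:
play_rows(
  commands="0 0 0 0 0 0;0 0 0 0 0 0",
)

```text
time_s: 2.3
tcp_pos: [0.6426, 0.0298, 0.2214]
ee_rot: [[0.631, -0.776, -0.002], [-0.776, -0.631, -0.0], [-0.001, 0.002, -1.0]]
wrist_force: [0.1, 0.5, -0.8]
gripper_width: 1.006
gripper_force: 0.0
```

```bash
python3 - <<'E'
from h import *
i,p,d=grab("wrist"); cv2.imwrite("pics/w1.png",p)
np.savez("w1.npz",p=p,d=d,**{k:np.array(i[k]) for k in("mtx","k1","R","t")})
s=r.sense(); print(s["tcp_pos"],s["ee_rot"].round(3).tolist(),s["time_s"],s["wrist_force"])
E
```

```text
[0.64232103 0.03053458 0.22177743] [[0.632, -0.775, -0.002], [-0.775, -0.632, -0.0], [-0.001, 0.001, -1.0]] 2.35 [-0.40748101 -0.84101179  0.58522421]
```

View pics/w1.png

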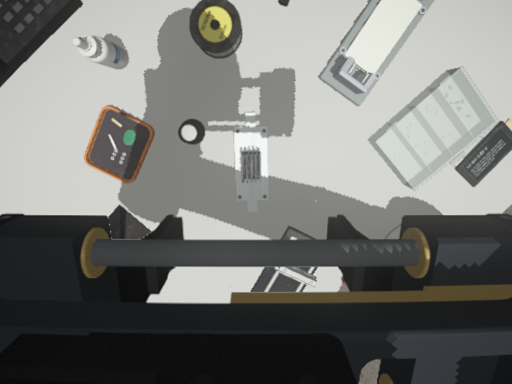

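The plate is at (251,163), almost aligned with the tool. The block is at (250,163), and the bracket shows at top right (370,45).

```bash
python3 - <<'E'
from h import *
w=np.load("w1.npz"); C=cloud(w,w["d"]); g=cv2.cvtColor(w["p"],cv2.COLOR_BGR2HSV)
v,u=np.mgrid[:384,:512]
near=(u>215)&(u<285)&(v>95)&(v<214)
z=C[...,2]
blk=near&(z>0.022)&(z<.04)&(u>232)&(u<270)&(v>130)&(v<200)
pl=near&(z>0.0035)&(z<.012)
dk=near&(z<.0035)
print(blk.sum(),pl.sum(),np.median(z[blk]),np.median(z[pl]),np.median(z[dk]))
for m,zz in((blk,.032),(pl|blk,.006)):
    n,l,st,ce=cv2.connectedComponentsWithStats(m.astype(np.uint8)); k=1+np.argmax(st[1:,4]); print(st[k],ce[k])
    P=C[l==k][:,:2]; 
    (c,wh,a)=cv2.minAreaRect((P*1000).astype(np.float32)); print(np.round(c,1),np.round(wh,1),a, P.mean(0))
E
```

```text
309 2204 0.032240212882029565 0.006592318875543622 0.00048204942388617114
[241 152   3  30  70] [242.  166.5]
[657.8  36.7] [ 2.4 35.2] 39.73855209350586 [0.65807412 0.03611356]
[ 233  113   35   99 2511] [250.84149741 161.73715651]
[649.4  30.6] [ 43.9 131.3] 39.65107727050781 [0.65087256 0.02792885]
```

```bash
python3 - <<'E'
from h import *
w=np.load("w1.npz"); C=cloud(w,w["d"]); v,u=np.mgrid[:384,:512]; z=C[...,2]
m=(u>225)&(u<275)&(v>105)&(v<214)&(z>.0035)&(z<.04)
for yaw in (128.6,129.6,130.6):
    a=np.radians(yaw); ey=np.array([np.cos(a),np.sin(a)]); ex=np.array([ey[1],-ey[0]])
    P=C[m][:,:2]-[.6494,.0306]; h=z[m]; X=P@ex*1e3; Y=P@ey*1e3
    b=h>.02
    print(yaw,"blk",X[b].min(),X[b].max(),Y[b].min(),Y[b].max(),"all",np.percentile(X,[.5,99.5]),Y.min(),Y.max())
    body=abs(Y)<44
    for s in(-1,1):
        # edge per Y bin
        e=[(yb,(s*X[(abs(Y-yb)<2)&~b]).max()) for yb in range(-40,41,8) if ((abs(Y-yb)<2)&~b).any()]
        print(s,np.polyfit(*np.array(e).T,1).round(3))
    for yb in(-1,1):
        q=(yb*Y>55); print("ear",yb,X[q].min(),X[q].max(),(yb*Y[q]).max()); 
        q=(abs(Y)<51)&(abs(X)>10);print("bodyend",(yb*Y[q]).max())
E
```

```text
128.6 blk -12.26993991807234 11.782937201644243 -18.66018714850358 17.166466324138618 all [-22.40236915  21.62328548] -72.94236740516013 65.76841261888077
-1 [1.9000e-02 2.1906e+01]
1 [-0.034 20.997]
ear -1 -24.715936022796964 7.2557928744890265 72.94236740516013
bodyend 49.54515804075241
ear 1 -7.889937562565619 4.546220408958094 65.76841261888077
bodyend 50.258139616438676
129.6 blk -12.185209954012866 11.535759900748541 -18.4701400553063 17.097780685477314 all [-21.89828246  21.31472631] -73.01467548245284 65.68980816838855
-1 [1.0000e-03 2.1898e+01]
1 [-1.6000e-02  2.1012e+01]
ear -1 -25.772997717988755 6.261973291619568 73.01467548245284
bodyend 49.25122530468091
ear 1 -6.8356543766620055 5.6898795257480534 65.68980816838855
bodyend 49.97896359150836
130.6 blk -12.489816428054505 11.604511772953593 -18.389131325539186 17.28269990876952 all [-22.35204354  21.24096564] -73.06474258228457 65.69378145343056
-1 [-1.7000e-02  2.1903e+01]
1 [9.0000e-03 2.0904e+01]
ear -1 -26.822208708406983 5.2693122260077505 73.06474258228457
bodyend 49.0642044164962
ear 1 -5.86797814161044 6.835271517595538 65.69378145343056
bodyend 49.68456349011097
```

Request:
play_rows(
  commands="0.04 0 -0.9 0 0 0.015;0.04 0 -0.9 0 0 0.015;0.04 0 -0.9 0 0 0.015;0.04 0 -0.9 0 0 0.015;0.04 0 -0.9 0 0 0.015;0.04 0 -0.9 0 0 0.015;0 0 0 0 0 0;0 0 0 0 0 0",
  grip=60,
)

```text
time_s: 3.15
tcp_pos: [0.65, 0.0314, 0.0611]
ee_rot: [[0.644, -0.765, -0.0], [-0.765, -0.644, -0.001], [0.0, 0.0, -1.0]]
wrist_force: [0.9, 0.1, 0.1]
gripper_width: 0.689
gripper_force: 0.0
```

```bash
cat > meas.py <<'E'
from h import *
def plate(w,c,yaw):
    C=cloud(w,w["d"]); z=C[...,2]; a=np.radians(yaw); ey=np.array([np.cos(a),np.sin(a)]); ex=np.array([ey[1],-ey[0]])
    P=C[...,:2]-c; X=P@ex*1e3; Y=P@ey*1e3
    b=(abs(X)<16)&(abs(Y)<23)&(z>.02)&(z<.04)
    q=(abs(X)<28)&(abs(Y)<45)&(z>.0035)&(z<.012)
    print("blk",X[b].min(),X[b].max(),Y[b].min(),Y[b].max(),"z",np.median(z[b]))
    for s in(-1,1):
        e=[(yb,(s*X[q&(abs(Y-yb)<2)]).max()) for yb in range(-44,45,8) if (q&(abs(Y-yb)<2)).sum()>3]
        print(s,len(e),np.polyfit(*np.array(e).T,1).round(3))
E
python3 - <<'E'
from meas import *
s=r.sense(); i,p,d=grab("wrist"); cv2.imwrite("pics/w2.png",p); i["d"]=d
print(s["tcp_pos"],np.degrees(np.arctan2(s["ee_rot"][1,1],s["ee_rot"][0,1])),s["time_s"])
plate(i,[.6494,.0299],130)
E
```

```text
[0.64995945 0.0313678  0.06109894] -139.92705488525613 3.15
blk -11.988659489793012 11.87499998491535 -17.951223385898217 18.307596494634698 z 0.032216279960973246
-1 10 [4.0000e-03 2.1648e+01]
1 10 [-4.0000e-03  2.1756e+01]
```

Request:
play_rows(
  commands="-0.02 -0.03 -0.7 0 0 0;0 0 -0.7 0 0 0;0 0 -0.34 0 0 0;0 0 0 0 0 0;0 0 0 0 0 0",
)

```text
time_s: 3.7
tcp_pos: [0.6505, 0.0298, 0.0098]
ee_rot: [[0.643, -0.766, 0.002], [-0.766, -0.643, 0.0], [0.001, -0.002, -1.0]]
wrist_force: [0.3, -0.7, 0.0]
gripper_width: 0.686
gripper_force: 0.0
```

Request:
play_rows(
  commands="0 0 0 0 0 0;0 0 0 0 0 0;0 0 0 0 0 0;0 0 0 0 0 0;0 0 0 0 0 0;0 0 0 0 0 0",
  grip=10,
)

```text
time_s: 4.3
tcp_pos: [0.6494, 0.0295, 0.0084]
ee_rot: [[0.642, -0.766, -0.0], [-0.766, -0.642, -0.0], [-0.0, 0.0, -1.0]]
wrist_force: [0.1, -0.7, 0.3]
gripper_width: 0.27
gripper_force: 30.0
```

Request:
play_rows(
  commands="0 0 0.3 0 0 0;0 0 0.7 0 0 0;0 0 0.9 0 0 0;0.28 -0.5 0.97 0 0 0;0.28 -0.5 0.97 0 0 0;0.28 -0.5 0.97 0 0 0;0.28 -0.5 0.97 0 0 0;0.28 -0.5 0.97 0 0 0;0.28 -0.5 0.97 0 0 0;0 0 0 0 0 0;0 0 0 0 0 0;0 0 0 0 0 0",
)

```text
time_s: 5.5
tcp_pos: [0.6987, -0.0599, 0.2382]
ee_rot: [[0.642, -0.766, -0.004], [-0.766, -0.642, 0.001], [-0.003, 0.002, -1.0]]
wrist_force: [-0.2, 0.0, -2.6]
gripper_width: 0.274
gripper_force: 30.0
```

```bash
python3 - <<'E'
from h import *
i,p,d=grab("wrist"); cv2.imwrite("pics/w3.png",p)
np.savez("w3.npz",p=p,d=d,**{k:np.array(i[k]) for k in("mtx","k1","R","t")})
s=r.sense(); print(s["tcp_pos"],s["time_s"],s["wrist_force"])
E
```

```text
[ 0.69873015 -0.05983266  0.23807259] 5.55 [ 0.194118    0.62309217 -1.91717584]
```

View pics/w3.png

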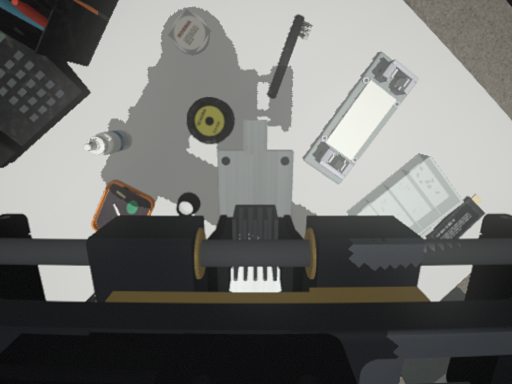

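The view shows the plate held upright, with its ear near (256,135). The bracket is fully in view, its pad centred near (362,117) and its posts near (395,73) and (333,158). I'll measure the pad, base and posts.

```bash
cat > br.py <<'E'
from h import *
def bracket(w,c,yaw):
    C=cloud(w,w["d"]); z=C[...,2]; g=cv2.cvtColor(np.asarray(w["p"]),cv2.COLOR_BGR2HSV)
    a=np.radians(yaw); ey=np.array([np.cos(a),np.sin(a)]); ex=np.array([ey[1],-ey[0]])
    P=C[...,:2]-c; near=(abs(P@ex)<.045)&(abs(P@ey)<.1)
    top=near&(z>.03)&(z<.045)
    Q=P[top]; Xp,Yp=Q@ex*1e3,Q@ey*1e3
    for s in(-1,1):
        k=s*Yp>40; print("post",s,k.sum(),"z",np.median(z[top][k]),"X",np.percentile(Xp[k],[1,99]),"Y",np.percentile(Yp[k],[1,99]))
    pad=near&(z>.0105)&(z<.015)&(abs(P@ey)<.0525); Q=P[pad]
    base=near&(z>.004)&(z<.045); B=np.float32(P[base]*1e3)
    (cc,wh,an)=cv2.minAreaRect(B); print("base",c+np.array(cc)/1e3,np.round(wh,1),an)
    n,l,st,ce=cv2.connectedComponentsWithStats(pad.astype(np.uint8)); k=1+np.argmax(st[1:,4])
    (cc,wh,an)=cv2.minAreaRect(np.float32(P[l==k]*1e3)); print("pad",st[k],c+np.array(cc)/1e3,np.round(wh,1),an,"z",np.median(z[l==k]))
E
python3 - <<'E'
from br import *
w=np.load("w3.npz"); bracket(w,[.6255,-.195],94.1)
C=cloud(w,w["d"]); z=C[...,2]; m=(z>.15)&(z<.26); v,u=np.mgrid[:384,:512]
b=m&(v<205)&(u>210)&(u<300); print("plate top z",np.percentile(z[b],[5,50,95]),C[b][:,:2].mean(0))
e=b&(v<146); Q=C[e]; print("ear",Q.mean(0),np.median(z[e]))
i,p,d=0,0,0
E
```

```text
post -1 551 z 0.037543178678124935 X [-12.80904156  26.4609632 ] Y [-74.91791244 -52.54992086]
post 1 410 z 0.03786933006264069 X [-17.24623647  21.77554901] Y [53.5709505  75.90199737]
base [ 0.62343472 -0.19452722] [ 80.  169.4] 5.057574272155762
pad [ 321   77   79   86 2660] [ 0.6293273  -0.19432659] [ 60.8 103.8] 5.694180488586426 z 0.0125468485511957
plate top z [0.23511991 0.23620084 0.23725724] [ 0.72299097 -0.08772884]
ear [ 0.73702592 -0.10451225  0.23625059] 0.2362114092525719
```

```bash
python3 - <<'E'
from br import *
w=np.load("w3.npz"); 
c=np.array([.6255,-.195]); a=np.radians(94.1); ey=np.array([np.cos(a),np.sin(a)]); ex=np.array([ey[1],-ey[0]])
c=c+.00455*ex+.0005*ey; print(c)
C=cloud(w,w["d"]); z=C[...,2]
for yaw in(95.6,96.1,):
    bracket(w,c,yaw)
    a=np.radians(yaw); ey=np.array([np.cos(a),np.sin(a)]); ex=np.array([ey[1],-ey[0]]); P=(C[...,:2]-c)*1e3; X=P@ex;Y=P@ey
    # white pad by colour, rays on z=.012
    g=cv2.cvtColor(w["p"],cv2.COLOR_BGR2HSV); v,u=np.mgrid[:384,:512]
    for nm,m in(("padcol",(g[...,2]>225)&(abs(X)<30)&(abs(Y)<52)&(z>.0085)&(z<.016)),("base",(abs(X)<40)&(abs(Y)<50)&(z>.005)&(z<.0105))):
        for s in(-1,1):
            e=[(y,np.percentile(s*X[m&(abs(Y-y)<2)],98)) for y in range(-40,41,8) if (m&(abs(Y-y)<2)).sum()>5]
            print(nm,s,np.polyfit(*np.array(e).T,1).round(3))
    m=(g[...,2]>225)&(abs(X)<18)&(abs(Y)<52)&(z>.0085)&(z<.016); print("padY",np.percentile(Y[m],[.5,99.5]))
E
```

```text
[ 0.63000261 -0.19417597]
post -1 551 z 0.037543178678124935 X [-18.95914519  20.34449777] Y [-75.35900519 -53.44816298]
post 1 410 z 0.03786933006264069 X [-20.15511517  18.86992405] Y [53.27293236 75.21128179]
base [ 0.63017892 -0.19441078] [ 65.4 169.2] 6.2244744300842285
pad [ 321   77   79   86 2660] [ 0.62932729 -0.1943266 ] [ 60.8 103.8] 5.694182395935059 z 0.0125468485511957
padcol -1 [1.3000e-02 2.0579e+01]
padcol 1 [-7.0000e-03  2.0139e+01]
base -1 [2.300e-02 3.087e+01]
base 1 [-1.400e-02  3.142e+01]
padY [-47.69023704  46.62316051]
post -1 551 z 0.037543178678124935 X [-19.48967949  19.85231224] Y [-75.31295752 -53.52208157]
post 1 410 z 0.03786933006264069 X [-19.5630547   19.42070536] Y [53.20430161 75.17539417]
base [ 0.63017892 -0.19441078] [ 65.4 169.2] 6.2244744300842285
pad [ 321   77   79   86 2660] [ 0.62932729 -0.1943266 ] [ 60.8 103.8] 5.694182395935059 z 0.0125468485511957
padcol -1 [3.0000e-03 2.0626e+01]
padcol 1 [-4.0000e-03  2.0131e+01]
base -1 [1.1000e-02 3.1023e+01]
base 1 [-1.0000e-03  3.1326e+01]
padY [-47.63381612  46.62257598]
```

Request:
play_rows(
  commands="-0.388 -0.742 0 0 0 -0.655;-0.388 -0.742 0 0 0 -0.655;-0.388 -0.742 0 0 0 -0.655;-0.388 -0.742 0 0 0 -0.655;-0.388 -0.742 -0.2 0 0 -0.655;-0.388 -0.742 -0.6 0 0 -0.655;0 0 -0.9 0 0 0;0 0 -0.9 0 0 0;0 0 -0.9 0 0 0;0 0 -0.9 0 0 0;0 0 -0.9 0 0 0;0 0 0 0 0 0;0 0 0 0 0 0;0 0 0 0 0 0",
)

```text
time_s: 6.95
tcp_pos: [0.6312, -0.194, 0.0826]
ee_rot: [[0.109, -0.994, 0.003], [-0.994, -0.109, -0.001], [0.001, -0.003, -1.0]]
wrist_force: [0.2, -0.0, -1.4]
gripper_width: 0.274
gripper_force: 30.0
```

```bash
cat > chk.py <<'E'
from h import *
import sys
n=sys.argv[1]; s=r.sense(); i,p,d=grab("wrist"); cv2.imwrite(f"pics/{n}.png",p)
np.savez(n+".npz",p=p,d=d,**{k:np.array(i[k]) for k in("mtx","k1","R","t")})
R=s["ee_rot"]; print(s["time_s"],s["tcp_pos"].round(4),"xyaw",np.degrees(np.arctan2(R[1,0],R[0,0])).round(2),"tilt",R[:2,2].round(4),s["wrist_force"].round(1))
C=cloud(i,d); z=C[...,2]; c=np.array([.6301,-.1943]); a=np.radians(96.2); ey=np.array([np.cos(a),np.sin(a)]); ex=np.array([ey[1],-ey[0]])
P=(C[...,:2]-c)*1e3; X,Y=P@ex,P@ey
t=(abs(z-.038)<.002)&(abs(X)<26)&(Y<-45)&(Y>-82)
if t.any():
    print("post n",t.sum(),"X",np.percentile(X[t],[1,99]).round(1),"Y",np.percentile(Y[t],[1,99]).round(1))
    q=t&(Y<-55)&(Y>-67); L=X[q&(X<0)]; H=X[q&(X>0)]; print("slot X",np.percentile(L,98).round(1) if len(L) else 0,np.percentile(H,2).round(1) if len(H) else 0)
zt=s["tcp_pos"][2]-.0087+.006
e=(abs(z-zt)<.006)&(abs(X)<35)&(Y<-20)&(Y>-80)
for lo,hi in((-48,-25),(-66,-52)):
    q=e&(Y>lo)&(Y<hi)&((abs(X)<12) if lo<-60 else True)
    if q.any(): print("plate",lo,hi,q.sum(),"X",np.percentile(X[q],[1,99]).round(1),"Ymin",Y[e&(abs(X)<6)].min().round(1),"z",np.median(z[q]).round(4),"exp",zt.round(4))
E
python3 chk.py w4
```

```text
6.95 [ 0.6312 -0.194   0.0826] xyaw -83.76 tilt [ 0.0027 -0.0008] [ 0.2 -0.  -1.4]
post n 1069 X [-19.3  19.3] Y [-75.8 -53.9]
slot X -8.3 9.3
plate -48 -25 2941 X [-19.6  23.2] Ymin -65.2 z 0.0807 exp 0.0799
plate -66 -52 574 X [-4.6  8.3] Ymin -65.2 z 0.0809 exp 0.0799
```

View pics/w4.png

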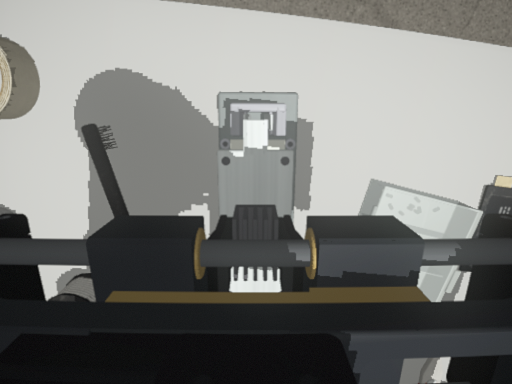

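The near ear at (255,135) sits over the slot but about 1.5 mm off in both axes. I'll correct that, go lower and re-check.

Request:
play_rows(
  commands="-0.045 -0.055 -0.3 0 0 0;0 0 -0.4 0 0 0;0 0 -0.25 0 0 0;0 0 0 0 0 0;0 0 0 0 0 0",
)

```text
time_s: 7.5
tcp_pos: [0.6286, -0.1957, 0.0519]
ee_rot: [[0.108, -0.994, -0.001], [-0.994, -0.108, -0.0], [0.0, 0.001, -1.0]]
wrist_force: [-0.4, -0.0, -1.6]
gripper_width: 0.268
gripper_force: 30.0
```

```bash
python3 chk.py w5; python3 - <<'E'
from h import *
i,p,d=grab("scene"); C=cloud(i,d); np.savez("s5.npz",p=p,d=d,**{k:np.array(i[k]) for k in("mtx","k1","R","t")})
R=np.array(i["R"]);t=np.array(i["t"]).ravel();q=R@np.array([.63,-.194,.04])+t;m=np.array(i["mtx"]);print(m@q/q[2])
q=m@q/q[2];u,v=int(q[0]),int(q[1]); a=cv2.resize(p[v-60:v+50,u-70:u+70],None,fx=5,fy=5,interpolation=cv2.INTER_CUBIC)
b=cv2.imread("pics/w5.png")[70:210,190:320]; 
cv2.imwrite("pics/s5.png",a)
E
```

```text
7.5 [ 0.6286 -0.1957  0.0519] xyaw -83.8 tilt [-0.0009 -0.0002] [-0.4 -0.  -1.6]
post n 1460 X [-19.3  19.4] Y [-75.6 -53.9]
slot X -8.6 8.4
plate -48 -25 2905 X [-22.5  20.4] Ymin -66.6 z 0.0501 exp 0.0492
plate -66 -52 599 X [-7.5  5.5] Ymin -66.6 z 0.0502 exp 0.0492
[323.56023343 259.45894054   1.        ]
```

View pics/s5.png

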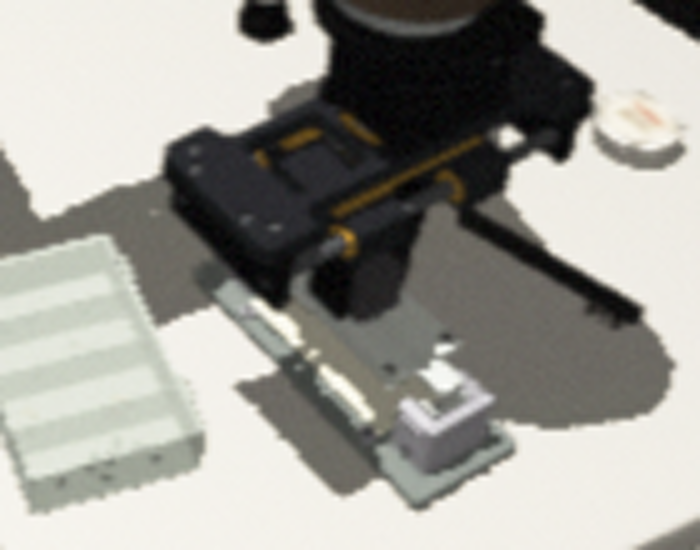

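Request:
play_rows(
  commands="0.03 -0.015 0 0 0 0;0 0 -0.12 0 0 0;0 0 -0.12 0 0 0;0 0 0 0 0 0;0 0 0 0 0 0",
)

```text
time_s: 8.1
tcp_pos: [0.6295, -0.1961, 0.045]
ee_rot: [[0.108, -0.994, -0.001], [-0.994, -0.108, -0.0], [-0.0, 0.001, -1.0]]
wrist_force: [0.3, -0.6, -0.7]
gripper_width: 0.277
gripper_force: 30.0
```

```bash
python3 chk.py w6
```

```text
8.1 [ 0.6295 -0.1961  0.045 ] xyaw -83.81 tilt [-0.0005 -0.    ] [ 0.3 -0.6 -0.7]
post n 1644 X [-19.3  19.3] Y [-75.9 -53.7]
slot X -8.6 8.7
plate -48 -25 2885 X [-21.7  21.2] Ymin -75.9 z 0.0431 exp 0.0423
plate -66 -52 725 X [-10.1  11.7] Ymin -75.9 z 0.043 exp 0.0423
```

Request:
play_rows(
  commands="0 0 -0.12 0 0 0;0 0 -0.12 0 0 0;0 0 -0.1 0 0 0;0 0 0 0 0 0;0 0 0 0 0 0",
)

```text
time_s: 8.65
tcp_pos: [0.6295, -0.1961, 0.0349]
ee_rot: [[0.108, -0.994, -0.0], [-0.994, -0.108, -0.0], [0.0, 0.0, -1.0]]
wrist_force: [-0.1, 0.6, -1.6]
gripper_width: 0.267
gripper_force: 30.0
```

Request:
play_rows(
  commands="0 0 -0.08 0 0 0;0 0 -0.08 0 0 0;0 0 -0.04 0 0 0;0 0 0 0 0 0;0 0 0 0 0 0",
)

```text
time_s: 9.15
tcp_pos: [0.6299, -0.1963, 0.0309]
ee_rot: [[0.108, -0.994, 0.001], [-0.994, -0.108, -0.001], [0.001, -0.001, -1.0]]
wrist_force: [-2.0, 0.3, 6.0]
gripper_width: 0.272
gripper_force: 30.0
```

Request:
play_rows(
  commands="-0.01 0 -0.07 0 0 0;0 0 -0.07 0 0 0;0 0 0 0 0 0;0 0 0 0 0 0",
)

```text
time_s: 9.55
tcp_pos: [0.6302, -0.1966, 0.0288]
ee_rot: [[0.109, -0.994, 0.003], [-0.994, -0.109, -0.002], [0.002, -0.002, -1.0]]
wrist_force: [-4.2, 1.1, 13.9]
gripper_width: 0.272
gripper_force: 30.0
```

```bash
python3 chk.py w7
```

```text
9.55 [ 0.6302 -0.1966  0.0288] xyaw -83.75 tilt [ 0.0025 -0.0016] [-4.2  1.1 13.9]
post n 1949 X [-19.3  19.3] Y [-75.5 -53.9]
slot X -8.6 9.1
plate -48 -25 2878 X [-21.   21.9] Ymin -68.2 z 0.027 exp 0.0261
plate -66 -52 723 X [-9.7  9.6] Ymin -68.2 z 0.0273 exp 0.0261
```

Request:
play_rows(
  commands="-0.02 0 -0.06 0 0 0;0 0 -0.06 0 0 0;0 0 0 0 0 0;0 0 0 0 0 0",
)

```text
time_s: 10.0
tcp_pos: [0.6304, -0.197, 0.0268]
ee_rot: [[0.109, -0.994, 0.005], [-0.994, -0.109, -0.002], [0.003, -0.004, -1.0]]
wrist_force: [-5.2, 1.6, 20.2]
gripper_width: 0.278
gripper_force: 30.0
```

Request:
play_rows(
  commands="0.03 0 0.1 0 0 0;0 0 0.08 0 0 0;0 0 0 0 0 0",
)

```text
time_s: 10.3
tcp_pos: [0.6301, -0.1969, 0.0272]
ee_rot: [[0.108, -0.994, 0.001], [-0.994, -0.108, -0.001], [0.001, -0.001, -1.0]]
wrist_force: [-1.0, -3.1, 3.3]
gripper_width: 0.272
gripper_force: 30.0
```

Request:
play_rows(
  commands="0 0 0 0 0 0;0 0 0 0 0 0;0 0 0 0 0 0;0 0 0.5 0 0 0;0 0 0.9 0 0 0;0 0 0.9 0 0 0;0 0 0 0 0 0;0 0 0 0 0 0",
  grip=50,
)

```text
time_s: 11.1
tcp_pos: [0.6302, -0.1959, 0.0973]
ee_rot: [[0.108, -0.994, 0.003], [-0.994, -0.108, 0.0], [0.0, -0.003, -1.0]]
wrist_force: [0.1, 0.8, 0.5]
gripper_width: 0.575
gripper_force: 0.0
```

```bash
python3 chk.py w8; cat > lvl.py <<'E'
from h import *
import sys
s=r.sense(); i,p,d=grab("wrist"); C=cloud(i,d); z=C[...,2]; c=np.array([.6301,-.1943]); a=np.radians(96.2); ey=np.array([np.cos(a),np.sin(a)]); ex=np.array([ey[1],-ey[0]])
P=(C[...,:2]-c)*1e3; X,Y=P@ex,P@ey
for lo,hi in((-68,-56),(-49,-42),(-42,-35),(-35,-28),(-28,-20),(20,28),(28,35),(35,42),(42,49),(56,68)):
    q=(abs(X)<(5 if abs(lo)>50 or hi>50 else 18))&(Y>lo)&(Y<hi)&(z>.010)&(z<.034)
    if q.sum()>15: print(lo,hi,q.sum(),"top z mm",np.percentile(z[q]*1e3,[10,50,90]).round(2))
t=(abs(z-.038)<.002)&(abs(X)<26)&(abs(Y)>45)&(abs(Y)<82); print("post z",np.median(z[t])*1e3)
b=(abs(X)<16)&(abs(Y)<24)&(z>.036)&(z<.062); 
if b.any(): print("blk X",X[b].min(),X[b].max(),"Y",Y[b].min(),Y[b].max(),"z",np.median(z[b]))
print(s["tcp_pos"],s["time_s"],s["wrist_force"])
E
python3 lvl.py
```

```text
11.1 [ 0.6302 -0.1959  0.0973] xyaw -83.81 tilt [0.0027 0.0001] [0.1 0.8 0.5]
post n 946 X [-19.3  19.2] Y [-75.9 -53.8]
slot X -8.8 9.3
-68 -56 196 top z mm [24.8  25.6  26.54]
-49 -42 402 top z mm [24.72 25.62 26.48]
-42 -35 390 top z mm [24.6  25.5  26.23]
-35 -28 358 top z mm [24.51 25.38 26.18]
-28 -20 434 top z mm [24.54 25.33 26.24]
20 28 243 top z mm [24.42 25.28 26.01]
28 35 306 top z mm [24.45 25.26 26.14]
35 42 35 top z mm [24.76 25.24 25.86]
56 68 24 top z mm [24.76 25.38 25.87]
post z 38.031409672949216
blk X -12.017461122056634 11.83719877418683 Y -20.035805380853674 16.772245259120943 z 0.05107381877559218
[ 0.62938751 -0.1958179   0.09601157] 11.15 [0.10109537 0.47739315 0.72150022]
```

Request:
play_rows(
  commands="0.065 -0.605 0 0 0 0;0.065 -0.605 0 0 0 0;0 0 0 0 0 0;0 0 0 0 0 0;0 0 0 0 0 0;0 0 -0.7 0 0 0;0 0 -0.7 0 0 0;0 0 -0.6 0 0 0;0 0 0 0 0 0;0 0 0 0 0 0",
  grip=0,
)

```text
time_s: 12.2
tcp_pos: [0.6338, -0.2323, 0.0359]
ee_rot: [[0.109, -0.994, -0.0], [-0.994, -0.109, -0.0], [0.0, 0.0, -1.0]]
wrist_force: [0.7, 0.1, -0.3]
gripper_width: 0.001
gripper_force: 0.0
```

Request:
play_rows(
  commands="0 0 -0.2 0 0 0;0 0 -0.15 0 0 0;0 0 0 0 0 0",
)

```text
time_s: 12.5
tcp_pos: [0.6339, -0.2324, 0.0255]
ee_rot: [[0.108, -0.994, 0.001], [-0.994, -0.108, -0.0], [0.0, -0.001, -1.0]]
wrist_force: [-0.3, -0.1, 0.2]
gripper_width: 0.007
gripper_force: 0.0
```

Request:
play_rows(
  commands="0 0 -0.06 0 0 0;0 0 -0.06 0 0 0;0 0 0 0 0 0",
)

```text
time_s: 12.8
tcp_pos: [0.6343, -0.2325, 0.0245]
ee_rot: [[0.109, -0.994, 0.002], [-0.994, -0.109, -0.001], [0.001, -0.002, -1.0]]
wrist_force: [-3.7, 2.4, 11.1]
gripper_width: 0.005
gripper_force: 5.2
```

Request:
play_rows(
  commands="0 0 -0.03 0 0 0;0 0 -0.02 0 0 0;0 0 0 0 0 0",
)

```text
time_s: 13.1
tcp_pos: [0.6344, -0.2325, 0.0238]
ee_rot: [[0.109, -0.994, 0.002], [-0.994, -0.109, -0.001], [0.001, -0.002, -1.0]]
wrist_force: [-3.1, 2.4, 13.5]
gripper_width: 0.008
gripper_force: 6.7
```

Request:
play_rows(
  commands="0 0 -0.03 0 0 0;0 0 -0.02 0 0 0;0 0 0 0 0 0",
)

```text
time_s: 13.4
tcp_pos: [0.6345, -0.2326, 0.0227]
ee_rot: [[0.109, -0.994, 0.003], [-0.994, -0.109, -0.001], [0.002, -0.002, -1.0]]
wrist_force: [-4.9, 3.1, 15.8]
gripper_width: 0.008
gripper_force: 7.4
```

Request:
play_rows(
  commands="0 0 -0.03 0 0 0;0 0 -0.02 0 0 0;0 0 0 0 0 0",
)

```text
time_s: 13.7
tcp_pos: [0.6345, -0.2326, 0.0214]
ee_rot: [[0.109, -0.994, 0.003], [-0.994, -0.109, -0.001], [0.002, -0.003, -1.0]]
wrist_force: [-3.1, 2.0, 11.5]
gripper_width: 0.002
gripper_force: 5.5
```

Request:
play_rows(
  commands="0 0 -0.02 0 0 0;0 0 -0.01 0 0 0;0 0 0 0 0 0",
)

```text
time_s: 14.0
tcp_pos: [0.6347, -0.2326, 0.0193]
ee_rot: [[0.109, -0.994, 0.003], [-0.994, -0.109, -0.001], [0.001, -0.003, -1.0]]
wrist_force: [-3.2, 1.8, 11.8]
gripper_width: 0.01
gripper_force: 5.7
```

Request:
play_rows(
  commands="0 0 -0.03 0 0 0;0 0 -0.02 0 0 0;0 0 0 0 0 0",
)

```text
time_s: 14.3
tcp_pos: [0.6347, -0.2326, 0.0192]
ee_rot: [[0.109, -0.994, 0.003], [-0.994, -0.109, -0.002], [0.002, -0.003, -1.0]]
wrist_force: [-5.1, 3.0, 17.3]
gripper_width: 0.006
gripper_force: 8.5
```

```bash
python3 lvl.py
```

```text
-68 -56 252 top z mm [16.78 17.48 18.37]
-49 -42 200 top z mm [18.08 25.39 32.46]
post z 38.006018685599095
[ 0.63474568 -0.23259864  0.0191858 ] 14.3 [-5.08317101  3.00451257 17.32717149]
```

Request:
play_rows(
  commands="0 0 0.3 0 0 0;0 0 1 0 0 0;0 0 1 0 0 0;-0.09 0.825 0.05 0 0 0;-0.09 0.825 0 0 0 0;-0.09 0.825 0 0 0 0;0 0 0 0 0 0;0 0 -0.7 0 0 0;0 0 -0.7 0 0 0;0 0 -0.3 0 0 0;0 0 0 0 0 0;0 0 0 0 0 0",
)

```text
time_s: 15.55
tcp_pos: [0.6259, -0.1586, 0.0346]
ee_rot: [[0.108, -0.994, 0.001], [-0.994, -0.108, -0.0], [0.0, -0.001, -1.0]]
wrist_force: [0.2, -0.1, 0.5]
gripper_width: 0.006
gripper_force: 0.0
```

```bash
python3 lvl.py
```

```text
-68 -56 370 top z mm [16.7  17.55 18.46]
-49 -42 728 top z mm [17.79 18.69 19.64]
-42 -35 740 top z mm [18.33 19.16 20.06]
-35 -28 734 top z mm [18.74 19.62 20.53]
-28 -20 812 top z mm [19.24 19.99 20.93]
20 28 604 top z mm [22.21 23.06 23.87]
28 35 148 top z mm [22.35 23.16 23.98]
post z 38.03687204454931
blk X -12.200341725664964 12.108469336188566 Y -20.710531341385494 14.797815297939353 z 0.04711453080085028
[ 0.62591869 -0.15863288  0.03455871] 15.55 [ 0.2029935  -0.11628013  0.46580593]
```

Request:
play_rows(
  commands="0 0 -0.2 0 0 0;0 0 -0.16 0 0 0;0 0 0 0 0 0",
)

```text
time_s: 15.9
tcp_pos: [0.6258, -0.1583, 0.0237]
ee_rot: [[0.108, -0.994, 0.001], [-0.994, -0.108, -0.0], [0.0, -0.001, -1.0]]
wrist_force: [-0.1, -0.3, 0.9]
gripper_width: 0.003
gripper_force: 0.5
```

Request:
play_rows(
  commands="0 0 -0.06 0 0 0;0 0 -0.06 0 0 0;0 0 0 0 0 0",
)

```text
time_s: 16.2
tcp_pos: [0.6263, -0.1583, 0.0222]
ee_rot: [[0.109, -0.994, 0.002], [-0.994, -0.109, -0.001], [0.001, -0.002, -1.0]]
wrist_force: [-2.4, 1.7, 10.4]
gripper_width: 0.008
gripper_force: 5.1
```

Request:
play_rows(
  commands="0 0 -0.03 0 0 0;0 0 -0.02 0 0 0;0 0 0 0 0 0",
)

```text
time_s: 16.5
tcp_pos: [0.6264, -0.1583, 0.0212]
ee_rot: [[0.109, -0.994, 0.003], [-0.994, -0.109, -0.001], [0.001, -0.002, -1.0]]
wrist_force: [-2.7, 1.6, 12.5]
gripper_width: 0.006
gripper_force: 6.2
```

Request:
play_rows(
  commands="0 0 -0.03 0 0 0;0 0 -0.02 0 0 0;0 0 0 0 0 0",
)

```text
time_s: 16.8
tcp_pos: [0.6262, -0.1582, 0.0188]
ee_rot: [[0.108, -0.994, 0.003], [-0.994, -0.108, -0.0], [0.001, -0.003, -1.0]]
wrist_force: [0.2, -0.3, -0.6]
gripper_width: 0.006
gripper_force: 0.0
```

Request:
play_rows(
  commands="0 0 -0.02 0 0 0;0 0 -0.02 0 0 0;0 0 0 0 0 0",
)

```text
time_s: 17.1
tcp_pos: [0.6262, -0.1581, 0.0184]
ee_rot: [[0.109, -0.994, 0.002], [-0.994, -0.109, -0.001], [0.001, -0.002, -1.0]]
wrist_force: [-4.1, 1.1, 13.9]
gripper_width: 0.005
gripper_force: 7.0
```

Request:
play_rows(
  commands="0 0 -0.03 0 0 0;0 0 -0.01 0 0 0;0 0 0 0 0 0",
)

```text
time_s: 17.4
tcp_pos: [0.6262, -0.1582, 0.0184]
ee_rot: [[0.109, -0.994, 0.002], [-0.994, -0.109, -0.001], [0.001, -0.002, -1.0]]
wrist_force: [-6.1, 2.8, 19.4]
gripper_width: 0.008
gripper_force: 9.6
```

Request:
play_rows(
  commands="0 0 0.3 0 0 0;0 0 1 0 0 0;0 0 1 0 0 0;0 0 1 0 0 0;0 0 0 0 0 0;0 0 0 0 0 0",
)

```text
time_s: 18.0
tcp_pos: [0.6253, -0.158, 0.1135]
ee_rot: [[0.107, -0.994, 0.001], [-0.994, -0.107, 0.001], [-0.001, -0.001, -1.0]]
wrist_force: [0.0, 0.6, -0.2]
gripper_width: 0.002
gripper_force: 0.0
```

```bash
python3 lvl.py; python3 - <<'E'
from h import *
i,p,d=grab("wrist"); cv2.imwrite("pics/w9.png",p)
E
```

```text
-68 -56 178 top z mm [17.85 18.53 19.38]
-49 -42 335 top z mm [17.61 18.51 19.64]
-42 -35 377 top z mm [17.59 18.55 19.44]
-35 -28 333 top z mm [17.63 18.55 19.39]
-28 -20 371 top z mm [17.82 18.62 19.51]
20 28 337 top z mm [17.45 18.34 19.28]
28 35 280 top z mm [17.53 18.29 19.14]
35 42 274 top z mm [17.57 18.43 19.35]
42 49 243 top z mm [17.5  18.3  19.16]
56 68 63 top z mm [17.29 18.31 19.04]
post z 38.048754838486346
blk X -11.944968975918101 11.804290137459745 Y -19.558757245071092 15.300027372734569 z 0.04433582439503132
[ 0.62528094 -0.15800663  0.11346222] 18.0 [ 0.0351114   0.57792487 -0.20534248]
```

Both ends read home, with the plate top at 18.3 to 18.5 mm. I'll press the first end once more, gently, to confirm it holds.

Request:
play_rows(
  commands="0.09 -0.825 0 0 0 0;0.09 -0.825 0 0 0 0;0.09 -0.825 0 0 0 0;0 0 0 0 0 0;0 0 -0.9 0 0 0;0 0 -0.9 0 0 0;0 0 -0.8 0 0 0;0 0 -0.4 0 0 0;0 0 0 0 0 0;0 0 0 0 0 0",
)

```text
time_s: 19.1
tcp_pos: [0.6339, -0.2322, 0.0237]
ee_rot: [[0.108, -0.994, 0.0], [-0.994, -0.108, -0.0], [0.0, -0.0, -1.0]]
wrist_force: [0.0, 0.1, 0.7]
gripper_width: 0.006
gripper_force: 0.0
```

Request:
play_rows(
  commands="0 0 -0.07 0 0 0;0 0 -0.07 0 0 0;0 0 -0.07 0 0 0;0 0 0 0 0 0",
)

```text
time_s: 19.5
tcp_pos: [0.6339, -0.2324, 0.0185]
ee_rot: [[0.108, -0.994, 0.001], [-0.994, -0.108, -0.0], [0.001, -0.001, -1.0]]
wrist_force: [-1.8, 1.6, 4.3]
gripper_width: 0.006
gripper_force: 2.2
```

Request:
play_rows(
  commands="0 0 -0.06 0 0 0;0 0 -0.04 0 0 0;0 0 0 0 0 0",
)

```text
time_s: 19.8
tcp_pos: [0.6339, -0.2325, 0.0184]
ee_rot: [[0.109, -0.994, 0.001], [-0.994, -0.109, -0.001], [0.001, -0.001, -1.0]]
wrist_force: [-6.1, 4.1, 15.6]
gripper_width: -0.001
gripper_force: 8.2
```

Request:
play_rows(
  commands="0 0 -0.03 0 0 0;0 0 -0.01 0 0 0;0 0 0 0 0 0",
)

```text
time_s: 20.1
tcp_pos: [0.6339, -0.2325, 0.0183]
ee_rot: [[0.109, -0.994, 0.002], [-0.994, -0.109, -0.001], [0.002, -0.001, -1.0]]
wrist_force: [-7.8, 4.9, 21.0]
gripper_width: 0.0
gripper_force: 10.5
```

Both ends stop hard at the same height (18.3 to 18.4 mm) under about 20 N, so both are home. Next I'll withdraw, check and hand in.

Request:
play_rows(
  commands="0 0 0.3 0 0 0;0 0 1 0 0 0;0 0 1 0 0 0;0 0.5 1 0 0 0;0 0.8 1 0 0 0;0 0.8 0.5 0 0 0;0 0 0 0 0 0;0 0 0 0 0 0;0 0 0 0 0 0",
)

```text
time_s: 21.0
tcp_pos: [0.6327, -0.1699, 0.1555]
ee_rot: [[0.107, -0.994, -0.002], [-0.994, -0.107, 0.0], [-0.001, 0.002, -1.0]]
wrist_force: [0.6, 0.3, 0.1]
gripper_width: 0.009
gripper_force: 0.0
```

```bash
python3 lvl.py; python3 - <<'E'
from h import *
i,p,d=grab("scene"); a=cv2.resize(p[200:330,190:400],None,fx=3.6,fy=3.6,interpolation=cv2.INTER_CUBIC); cv2.imwrite("pics/s9.png",a)
E
```

```text
-68 -56 130 top z mm [17.58 18.56 19.9 ]
-49 -42 243 top z mm [17.59 18.6  19.64]
-42 -35 244 top z mm [17.65 18.62 19.57]
-35 -28 245 top z mm [17.59 18.61 19.59]
-28 -20 278 top z mm [17.82 18.68 19.63]
20 28 227 top z mm [17.47 18.37 19.27]
28 35 215 top z mm [17.56 18.46 19.21]
35 42 211 top z mm [17.6  18.32 19.06]
42 49 164 top z mm [17.43 18.45 19.29]
56 68 60 top z mm [17.27 18.42 19.53]
post z 37.964878580242285
blk X -12.052314166868602 12.0316516385416 Y -19.546424538959677 15.397450968107337 z 0.04417894096434488
[ 0.63270211 -0.16989168  0.1555303 ] 21.0 [0.58331279 0.28741469 0.08653015]
```

View pics/s9.png

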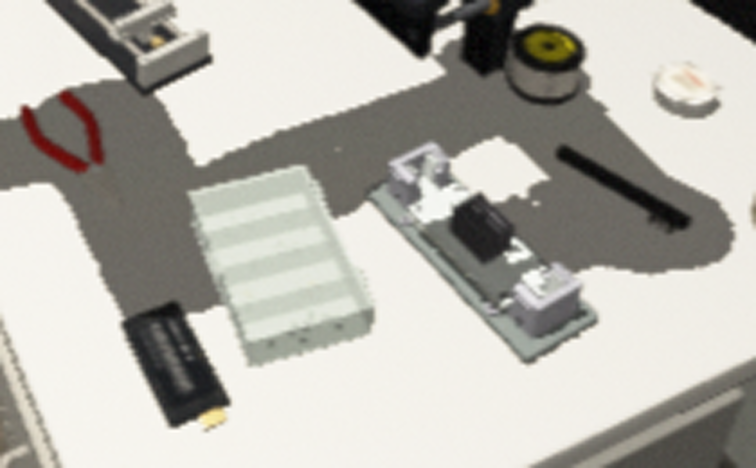

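The plate sits flat in the bracket, with its block at (482,228) between posts at (420,170) and (545,298). The brush, cutters and battery are undisturbed, and the arm is clear.

```bash
python3 -c "
from station import r
print(r.finish_job())"
```

```text
the job is handed in; nothing more can be done
None
```

The heat-sink plate is seated flat and fins up, both ears snapped home with no more than about 21 N of push, and I handed the job in at about 21 s with the gripper clear and the brush, cutters and battery pack untouched.

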